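# Flip open the seal jar

## Task

Open the white porcelain seal jar: with the fingertips, push its hinged lid up and over the top until it leans back and stays open by its own weight. Work gently - do not pinch or force the porcelain or fling the lid over, and leave the jar standing where it is. Do not disturb the stone seals and the glass brush rest around it.

Things in the scene. Friction and masses are not known exactly. Their poses are not given: they have to be found in the camera images.
- jar: Loose white porcelain jar, 110 mm across, 62 mm high without its lid, about 0.75 kg, on the teal shelf (top 100 mm above the work surface). Origin: centre of its underside, z up; -x points to its front (the side of the lid's lip, which faces roughly -y, the right as the robot sees it, turned up to 0.6 rad either way), +x to the hinge at the back. A strong push slides or tips it.
- lid (a joint): Angle of the lid, rad: 0 shut, grows as it opens, 1.95 at its stop, leaning back. The hinge is free-moving: below about 1.45 the lid (0.14 kg) falls shut, beyond that it falls back to the stop and stays. About 0.7 N upward at the lip lifts it.
- lip (a point): Middle of the front edge of the lid's underside, at the end of its lip, a flat porcelain tongue 30 mm wide, 6 mm thick, jutting 32 mm out of the round lid. Moves with the lid, 150 mm from the hinge axis. Shut: 62 mm above the shelf, 33 mm out from the jar's wall, free space below. Its z axis is normal to the lid's top, its -x axis points out along the lip.
- hinge (a point): Middle of the hinge axis, fixed in the jar: 62 mm behind the jar's centre, 62 mm above the shelf, level with the shut lid's underside. The axis runs along the jar's y; the lid swings up and back about it. The round lid is 112 mm across, its middle 62 mm from the axis, 6 to 13 mm thick, with a 22 mm wide finial on top, 33 mm above the underside.
- seal_a: Bystander: brown stone seal, a plain upright block 24 x 24 x 58 mm standing loose on the shelf near the jar. Origin: centre of its underside, z up.
- seal_b: Bystander: brown stone seal, a plain upright block 30 x 30 x 66 mm standing loose on the shelf near the jar. Origin: centre of its underside, z up.
- seal_c: Bystander: brown stone seal, a plain upright block 26 x 26 x 50 mm standing loose on the shelf near the jar. Origin: centre of its underside, z up.
- brush_rest: Bystander: loose glass brush rest, 30 x 90 mm, 20 mm high, long side along its y, lying on the shelf near the jar. Origin: centre of its underside.
There are look-alikes about, which are no part of the job. There is more than one size of the jar; the job needs the smaller.

How it is judged:
By the outcome, as a careful person would: the job done as asked, in the order asked, and still so for the second after the job is handed in, with the robot touching nothing.
It also fails if it takes over 40 s, if anything falls off the work surface, if the arm or the gripper's body presses on something with over 40 N, if the wrist force passes 120 N, or if a joint passes its speed limit or range.

## Robot

A 7-joint arm with a two-finger parallel gripper is mounted at the origin on the work surface. World frame = base frame: x ahead of the robot, y to its left, z up, the work surface at z = 0. Lengths are in m, angles in degrees, forces in N, time in s.
With the tool pointing down it reaches from about 0.4 to 0.925 m from the base axis. Payload 5.6 kg.
Tool frame: the origin (TCP) lies at the very end of the fingers, on their centre line; the grasp point (between the pads) lies 19 mm behind it; y points along the fingers, z is the direction in which the jaws open and shut, and the axes are right-handed (so a half turn about y gives the same grasp; the last joint's range is limited). The gripper opens to 85 mm and grips with 20 to 120 N. Pads are 22 mm wide; open, the fingers measure 114 mm over their backs; the gripper's body (76 mm by 85 mm) begins 54 mm behind the grasp point. The pads swing forward as they close: fully open they stand 13 mm farther back than shut.
Start: joints at [-79.641, 26.786, -0.665, 91.828, 0.344, 61.387, -3.226], TCP at [0.144, 0.634, 0.231] pointing down, gripper open.
Joint ranges: [-144.91, 144.91], [-17.63, 115.5], [-89.93, 88.59], [15.96, 139.68], [-74.01, 254.01], [8.47, 105.57], [-167.45, 167.45]. Speed limits (degrees/s): [147.25, 147.25, 180, 180, 180, 180, 180].

## Interface

Orientations are given as a 3x3 rotation matrix whose columns are the frame's x, y, z axes.
In Python, from workcell import arm, cams gives the robot as it stands.
- The arm moves only by the tool send_rows, never from a script. Its argument "steps" is a list of rows, each a list of 7 numbers: the finger opening in mm, from 0 to 85.4, then the shift along the tool's x, y, z each as a share of 0.1 m, from -1 to 1, then the turn, a rotation vector about the tool's x, y, z each as a share of 90 degrees, from -1 to 1. A call has 1 to 5 rows; each row is the pose to reach, as a shift and turn from the pose measured when the call began, along the tool's axes at that moment; what a row does not reach only later rows make up. A row lasts 1/10 s, in which the tool goes at most 50 mm and 8.59 degrees, less where a joint would pass 70% of its speed; a pose out of reach is approached as far as the arm can. A call with a number of a shift or a turn outside -1 to 1 is refused whole. A call with a gripper value outside its range is refused whole. The fingers move at their own pace and stop on an object; "squeeze" is the grip in N (left out, the last holds). Time passes only in rows, so rows that repeat a pose let the fingers close. It gives the time, the measured TCP pose, the force and the opening at its end, in the units of the state.
- arm.sense(): the state, without advancing time (a new reading comes with each control period).
- cams.camera(name): name is "scene" or "top" or "wrist"; returns (picture, depth): 480x640x3 uint8, blue, green, red; 480x640 float32, m along the optical axis (not along the pixel's ray), 0 where there is no reading.
- cams.camera_model(name): a dict with "mtx" (3x3 intrinsics, pixels), "k1" (the pictures are not rectified: a ray, as slopes to the right and down, at radius r is drawn at 1 + k1 r^2 times it, then the intrinsics apply), "R" (3x3) and "t" (3): a world point X has camera coordinates R X + t. Camera axes: x right, y down, z forward; pixel columns grow to the right and rows downward; lengths in m; the calibration is good to about 2 mm. A picture is of the moment at which its call begins: read the wrist's pose just before it. camera_model takes no time and is no camera call; for the wrist camera it gives the pose at the moment of the call.
- arm.finish_job(): hands the job in, once; it reports no verdict.
The state is a dict: "time": time; "joints": joint angles; "qd": joint speeds; "effort": joint torques, N m; "ee_pos": TCP position; "orientation": TCP orientation; "force": force on the tool from outside, world axes, zero at the start; "torque": the same for the moment, N m; "gripper_width": finger opening in m.
Only numpy, scipy, OpenCV 4.12 (cv2) and the standard library are available. Lean on these libraries where they do the work, as an engineer would, in place of code of your own. Each camera call takes 0.05 s, during which the arm holds its last target.

## Working session

There is one attempt and no reset: what is moved stays moved. The work goes in short steps, Python scripts to look and compute and a tool call to move; the robot and the scene stay as the last step left them, time stands still between calls to the robot, and variables do not carry over. Pictures are saved under pics/ and viewed, and the job is handed in when it is done.

Besides the shell and the picture viewer there is one more tool, called after ">>>" as name(argument=value, ...) on one line, values as JSON. send_rows: Moves the arm, as the interface text tells. Its arguments: {"type":"object","properties":{"steps":{"type":"array"},"squeeze":{"type":"number"}},"required":["steps"]}

```bash
ls; mkdir -p pics; python3 - <<'E'
from workcell import arm,cams
import cv2,numpy as np
s=arm.sense();print({k:np.round(v,3).tolist() for k,v in s.items()})
for n in ["scene","top"]:
    p,d=cams.camera(n);cv2.imwrite(f"pics/{n}0.png",p);np.save(f"pics/{n}0.npy",d)
    m=cams.camera_model(n);print(n,m)
E
```

```text
pics
{'time': 0.0, 'joints': [-79.642, 26.838, -0.663, 91.881, 0.344, 61.388, -3.225], 'qd': [0.016, 0.054, 0.064, -0.021, -0.004, 0.024, -0.037], 'effort': [-0.0, -53.238, 0.021, -25.13, 0.011, 0.008, -0.0], 'ee_pos': [0.144, 0.633, 0.23], 'orientation': [[0.975, -0.0, 0.222], [-0.222, -0.002, 0.975], [0.0, -1.0, -0.002]], 'force': [0.333, 0.308, -0.752], 'torque': [0.029, 0.018, 0.015], 'gripper_width': 0.085}
scene {'mtx': array([[433.56101997,   0.        , 316.28676476],
       [  0.        , 433.56101997, 236.95425228],
       [  0.        ,   0.        ,   1.        ]]), 'k1': -0.04076517734210462, 'R': array([[ 0.7752715 ,  0.63124842,  0.02189825],
       [ 0.39676236, -0.45972448, -0.79450175],
       [-0.49146082,  0.62464296, -0.6068669 ]]), 't': array([-0.61256593,  0.00983475,  1.10425855])}
top {'mtx': array([[541.41942669,   0.        , 321.45334012],
       [  0.        , 541.41942669, 236.51585812],
       [  0.        ,   0.        ,   1.        ]]), 'k1': -0.17008836831001606, 'R': array([[ 0.0031208 , -0.99998102, -0.00531245],
       [-0.98849358, -0.00228145, -0.15124561],
       [ 0.15123062,  0.00572333, -0.98848194]]), 't': array([0.25879063, 0.56956152, 1.26222881])}
```

View pics/scene0.png

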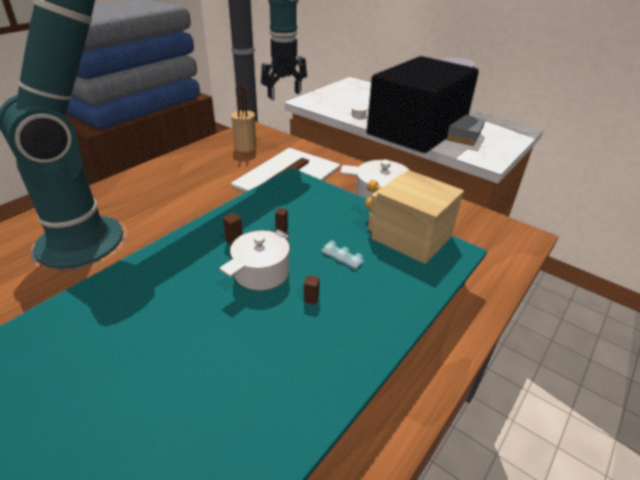

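View pics/top0.png

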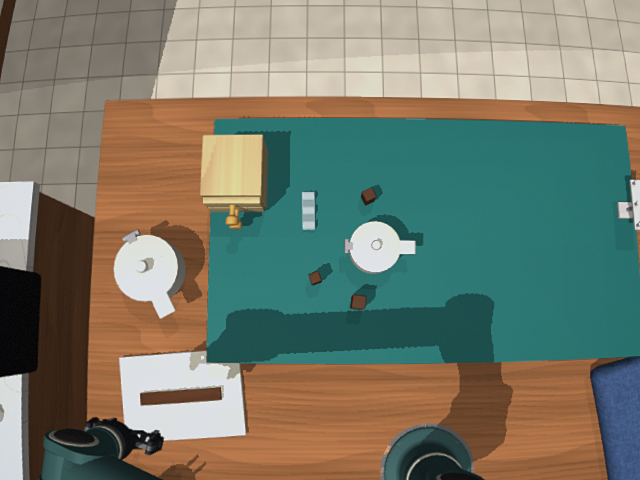

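The scene view shows the shelf jar at about (260,260) with its lip at (230,268). In the top view the jar is at (377,246), its lip end at (415,247) and its hinge at (348,245). The bigger look-alike is at (148,268), off the shelf. The seals are at about (317,278), (358,302) and (369,196), and the brush rest is at (308,210).

```bash
cat > h.py <<'E'
import numpy as np,cv2
from workcell import arm,cams
def ray(m,px):
    px=np.atleast_2d(np.array(px,float))
    d=np.array([m['k1'],0,0,0,0.])
    # model: distorted = u(1+k1 r^2)  == OpenCV
    n=cv2.undistortPointsIter(px[:,None,:],m['mtx'],d,None,None,(3,50,1e-10))[:,0]
    v=np.c_[n,np.ones(len(n))]
    R,t=m['R'],m['t']
    return -R.T@t,(v@R)
def onplane(m,px,z):
    o,v=ray(m,px);s=(z-o[2])/v[:,2];return o+s[:,None]*v
def pts(m,d):
    ys,xs=np.nonzero(d>0)
    o,v=ray(m,np.c_[xs,ys]);return xs,ys,o+v*d[ys,xs][:,None]
def proj(m,X):
    return cv2.projectPoints(np.atleast_2d(X).astype(float),cv2.Rodrigues(m['R'])[0],m['t'],m['mtx'],np.array([m['k1'],0,0,0,0.]))[0][:,0]
E
python3 - <<'E'
from h import *
p=cv2.imread('pics/top0.png');d=np.load('pics/top0.npy');m=cams.camera_model('top')
xs,ys,P=pts(m,d)
img=np.zeros((480,640,3));img[ys,xs]=P
hsv=cv2.cvtColor(p,cv2.COLOR_BGR2HSV)
white=((hsv[...,1]<60)&(hsv[...,2]>120)).astype(np.uint8)
sub=np.zeros_like(white);sub[200:290,335:425]=white[200:290,335:425]
n,l,st,c=cv2.connectedComponentsWithStats(sub)
k=1+st[1:,4].argmax();mk=l==k;print(st[k],c[k])
Q=img[mk];print('z pct',np.percentile(Q[:,2],[1,5,25,50,75,95,99]))
yy,xx=np.nonzero(mk)
for x in range(340,422,2):
    r=yy[xx==x]
    if len(r): print(x,r.min(),r.max(),np.round(img[int(r.mean()),x],3))
print('shelf',img[230,450],img[330,300])
# seals
br=((hsv[...,0]<15)&(hsv[...,1]>60)&(hsv[...,2]<130)).astype(np.uint8)
br[:180]=0;br[320:]=0;br[:,:290]=0;br[:,400:]=0
n,l,st,c=cv2.connectedComponentsWithStats(br)
for i in range(1,n):
    if st[i,4]>20:
        q=img[l==i];zt=np.percentile(q[:,2],90);print('seal',st[i],c[i],zt,q[q[:,2]>zt-.006].mean(0))
cv2.imwrite('pics/crop0.png',cv2.resize(p[180:320,290:440],None,fx=4,fy=4,interpolation=cv2.INTER_CUBIC))
E
```

```text
[ 345  221   71   53 2411] [376.61219411 246.83160514]
z pct [0.09963095 0.1631142  0.1690202  0.17172189 0.17425623 0.17818027
 0.19467725]
346 239 252 [0.531 0.206 0.171]
348 239 252 [0.531 0.202 0.172]
350 240 256 [0.525 0.197 0.168]
352 234 260 [0.527 0.193 0.169]
354 231 264 [0.527 0.189 0.17 ]
356 229 266 [0.526 0.185 0.172]
358 227 268 [0.526 0.18  0.174]
360 226 269 [0.526 0.176 0.177]
362 224 270 [0.526 0.172 0.175]
364 223 271 [0.526 0.167 0.174]
366 223 272 [0.526 0.163 0.173]
368 222 272 [0.527 0.158 0.169]
370 222 273 [0.526 0.155 0.176]
372 221 273 [0.524 0.151 0.189]
374 221 272 [0.526 0.148 0.194]
376 221 272 [0.526 0.143 0.191]
378 222 272 [0.524 0.139 0.191]
380 222 272 [0.524 0.134 0.188]
382 222 270 [0.528 0.128 0.174]
384 223 270 [0.528 0.125 0.179]
386 224 269 [0.529 0.119 0.173]
388 225 268 [0.528 0.115 0.176]
390 226 267 [0.529 0.111 0.174]
392 228 265 [0.529 0.106 0.174]
394 230 263 [0.529 0.102 0.173]
396 232 261 [0.529 0.097 0.169]
398 236 257 [0.529 0.093 0.169]
400 240 253 [0.529 0.089 0.172]
402 240 253 [0.529 0.084 0.17 ]
404 240 253 [0.529 0.08  0.17 ]
406 240 253 [0.53  0.075 0.167]
408 240 253 [0.529 0.071 0.168]
410 240 253 [0.529 0.067 0.172]
412 240 253 [0.529 0.062 0.172]
414 241 253 [0.527 0.058 0.169]
shelf [ 0.57675923 -0.04031435  0.0975688 ] [0.34645721 0.30762836 0.10500725]
seal [361 188  15  17 164] [368.07926829 195.78658537] 0.1525424713476115 [0.64889875 0.15425109 0.15038295]
seal [309 271  12  14 117] [314.75213675 277.48717949] 0.16154676410308383 [0.46178609 0.27417411 0.15875192]
seal [351 295  15  14 189] [358.05820106 301.55555556] 0.16828159185649874 [0.40887575 0.17970175 0.16616915]
```

View pics/crop0.png

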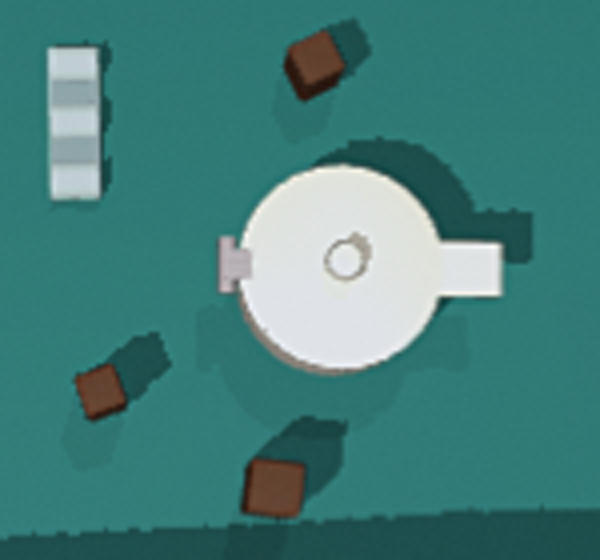

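```bash
python3 - <<'E'
from h import *
m=cams.camera_model('top');ms=cams.camera_model('scene')
print('lip corners',onplane(m,[[415.3,240],[415.3,253.3],[401,240],[401,253.3]],.168).round(4).tolist())
p=cv2.imread('pics/top0.png');hsv=cv2.cvtColor(p,cv2.COLOR_BGR2HSV)
# lid circle: boundary points except lip/hinge/lower wall
w=((hsv[...,1]<60)&(hsv[...,2]>170)).astype(np.uint8);w[:200]=0;w[290:]=0;w[:,:335]=0;w[:,425:]=0
c=max(cv2.findContours(w,cv2.RETR_EXTERNAL,cv2.CHAIN_APPROX_NONE)[0],key=cv2.contourArea)[:,0].astype(float)
s=c[(c[:,0]>354)&(c[:,0]<396)&(c[:,1]<262)]
X=onplane(m,s,.168)
A=np.c_[2*X[:,:2],np.ones(len(X))];r=np.linalg.lstsq(A,(X[:,:2]**2).sum(1),rcond=None)[0]
print('lid c',r[:2],'R',np.sqrt(r[2]+r[0]**2+r[1]**2))
print('hinge end',onplane(m,[[345,239],[345,252]],.165).round(4))
# check in scene
L=np.array([[.514,.057,.162],[.544,.057,.162],[.529,.207,.162],[.529,.145,.195]])
print(proj(ms,L).round(1))
q=cv2.imread('pics/scene0.png');
for x,y in proj(ms,L): cv2.circle(q,(int(round(x)),int(round(y))),1,(0,0,255),-1)
cv2.imwrite('pics/sc1.png',cv2.resize(q[190:330,190:380],None,fx=4,fy=4,interpolation=cv2.INTER_CUBIC))
E
```

```text
lip corners [[0.5426, 0.0542, 0.168], [0.5133, 0.0549, 0.168], [0.5426, 0.0858, 0.168], [0.5133, 0.0863, 0.168]]
lid c [0.52892737 0.14345832] R 0.05476131213555024
hinge end [[0.545  0.2082 0.165 ]
 [0.5164 0.2083 0.165 ]]
[[220.6 269.2]
 [231.7 276.5]
 [282.5 234.9]
 [259.7 236. ]]
```

View pics/sc1.png

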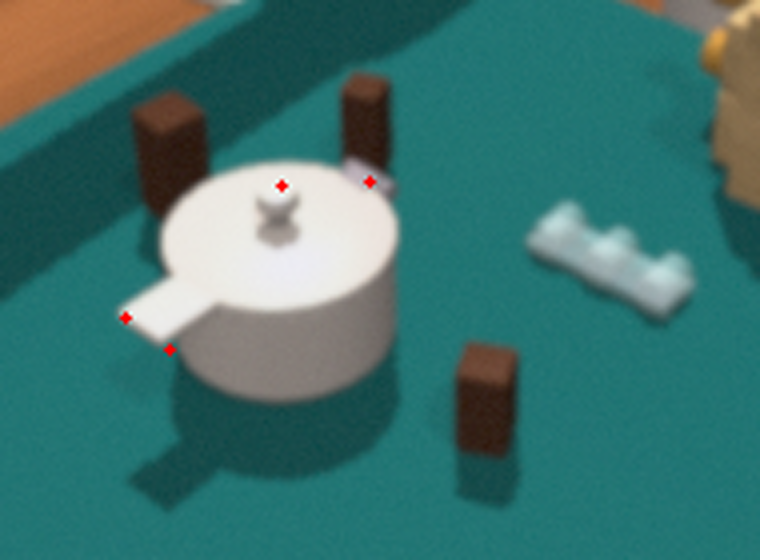

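>>> send_rows(steps=[[50,0,-0.3,0,0,0,0],[50,0,-0.8,0,0,0,0],[50,0,-1,0,0,0,0],[50,0,-1,0,0,0,0]], squeeze=20)

```text
time: 0.5
ee_pos: [0.1445, 0.635, 0.3344]
orientation: [[0.975, 0.001, 0.222], [-0.222, 0.005, 0.975], [-0.0, -1.0, 0.005]]
force: [0.4, -0.9, 0.5]
gripper_width: 0.0498
```

The red dots for the lip corners, hinge and finial land on those parts in the scene crop, so the lip end is about (0.528, 0.055, 0.162) and the hinge about (0.528, 0.205, 0.162). Next I'll travel across at height.

>>> send_rows(steps=[[30,0.3,-0.2,-0.3,0,0,0],[30,0.8,-0.5,-0.8,0,0,0],[30,1,-0.8,-1,0,0,0],[30,1,-0.8,-1,0,0,0]])

```text
time: 0.9
ee_pos: [0.2233, 0.512, 0.4159]
orientation: [[0.974, 0.003, 0.228], [-0.228, 0.007, 0.974], [0.002, -1.0, 0.007]]
force: [0.3, -0.2, 0.3]
gripper_width: 0.0298
```

>>> send_rows(steps=[[30,0.4,0,-0.4,0,0,0],[30,0.8,0,-0.8,0,0,0],[30,1,0,-1,0,0,0]])

```text
time: 1.2
ee_pos: [0.2983, 0.39, 0.4139]
orientation: [[0.974, 0.002, 0.227], [-0.227, 0.005, 0.974], [0.001, -1.0, 0.005]]
force: [0.3, 0.1, -0.4]
gripper_width: 0.03
```

>>> send_rows(steps=[[30,0.4,0,-0.4,0,0,0],[30,0.8,0,-0.8,0,0,0],[30,1,0,-1,0,0,0]])

```text
time: 1.5
ee_pos: [0.3735, 0.2677, 0.4121]
orientation: [[0.974, 0.001, 0.228], [-0.228, 0.003, 0.974], [-0.0, -1.0, 0.003]]
force: [0.8, 0.9, -0.0]
gripper_width: 0.0299
```

>>> send_rows(steps=[[30,0.4,0,-0.4,0,0,0],[30,0.8,0,-0.8,0,0,0],[30,1,0,-1,0,0,0]])

```text
time: 1.8
ee_pos: [0.4485, 0.1455, 0.4106]
orientation: [[0.974, -0.001, 0.228], [-0.228, 0.002, 0.974], [-0.001, -1.0, 0.002]]
force: [1.0, -0.2, -0.4]
gripper_width: 0.0299
```

```bash
python3 -c "
from h import *
s=arm.sense();print({k:np.round(s[k],3).tolist() for k in ['time','joints','ee_pos','orientation']})"
```

```text
{'time': 1.8, 'joints': [-46.138, -0.318, 24.385, 102.862, -0.008, 77.414, 55.072], 'ee_pos': [0.449, 0.146, 0.411], 'orientation': [[0.974, -0.001, 0.228], [-0.228, 0.002, 0.974], [-0.001, -1.0, 0.002]]}
```

>>> send_rows(steps=[[30,0.4,0,-0.4,0,-0.08,0],[30,0.8,0,-0.8,0,-0.145,0],[30,1,0,-1,0,-0.145,0]])

```text
time: 2.1
ee_pos: [0.5227, 0.0258, 0.4089]
orientation: [[1.0, -0.003, -0.002], [0.002, 0.002, 1.0], [-0.002, -1.0, 0.002]]
force: [1.1, 1.0, -0.2]
gripper_width: 0.0301
```

>>> send_rows(steps=[[30,0,0,-0.4,0.08,0,0],[30,0.05,0,-0.8,0.17,0,0],[30,0.05,0,-1,0.26,0,0],[30,0.05,0,-1,0.35,0,0],[30,0.05,0,-1,0.35,0,0]])

```text
time: 2.6
ee_pos: [0.5269, -0.0786, 0.405]
orientation: [[1.0, -0.004, 0.011], [-0.008, 0.525, 0.851], [-0.009, -0.851, 0.525]]
force: [-0.5, -0.1, -0.7]
gripper_width: 0.0298
```

```bash
python3 -c "
from h import *
s=arm.sense();print({k:np.round(s[k],3).tolist() for k in ['time','joints','ee_pos','orientation']})"
```

```text
{'time': 2.6, 'joints': [-11.727, 16.019, 41.667, 94.846, -37.329, 91.474, 125.006], 'ee_pos': [0.527, -0.079, 0.405], 'orientation': [[1.0, -0.004, 0.011], [-0.008, 0.525, 0.851], [-0.009, -0.851, 0.525]]}
```

```bash
cat > kin.py <<'E'
import numpy as np,itertools
from scipy.spatial.transform import Rotation as Ro
from scipy.optimize import least_squares
D=[([-79.642,26.838,-0.663,91.881,.344,61.388,-3.225],[.144,.633,.230],[[.975,-0.0,.222],[-.222,-.002,.975],[0,-1,-.002]]),
([-46.138,-.318,24.385,102.862,-.008,77.414,55.072],[.449,.146,.411],[[.974,-.001,.228],[-.228,.002,.974],[-.001,-1,.002]]),
([-11.727,16.019,41.667,94.846,-37.329,91.474,125.006],[.527,-.079,.405],[[1,-.004,.011],[-.008,.525,.851],[-.009,-.851,.525]])]
def fk(q,p,s):
    q=np.asarray(q)*s
    b,h,d1,L1,a1,L2,a2,L3,a3=p[:9]
    R=Ro.from_euler('z',b,degrees=True)*Ro.from_euler('z',q[0],degrees=True)
    P=np.array([0,0,d1]);R=R*Ro.from_euler('y',q[1],degrees=True)
    P=P+R.apply([a1,0,L1]);R=R*Ro.from_euler('z',q[2],degrees=True)*Ro.from_euler('y',q[3],degrees=True)
    P=P+R.apply([a2,0,L2]);R=R*Ro.from_euler('z',q[4],degrees=True)*Ro.from_euler('y',q[5],degrees=True)
    P=P+R.apply([a3,0,L3]);R=R*Ro.from_euler('z',q[6]+h,degrees=True)
    # tool: approach z -> tool y
    M=R.as_matrix();T=np.c_[M[:,0],M[:,2],-M[:,1]]
    return P,T
if __name__=='__main__':
    best=[]
    for s in itertools.product([1,-1],repeat=4):
        S=np.array([s[0],1,s[1],1,s[2],1,s[3]])
        def f(p):
            r=[]
            for q,x,o in D:
                P,T=fk(q,p,S);r+=list(P-x)+list(.3*(T-np.array(o)).ravel())
            r+=list(1e-3*np.array([p[4],p[6],p[8]]))
            return np.array(r)
        for h0 in (0,90,180,-90):
          for b0 in (0,180):
            z=least_squares(f,[b0,h0,.3,.4,0,.4,0,.25,0],x_scale=[30,30,.1,.1,.1,.1,.1,.1,.1]);best.append((z.cost,s,z.x.round(4)))
    best.sort(key=lambda t:t[0])
    for b in best[:5]:print(b)
E
python3 kin.py
```

```text
(np.float64(7.804490497638062e-05), (-1, -1, -1, -1), array([-2.821900e+00,  2.673153e+02,  5.569000e-01,  7.186000e-01,
       -1.250000e-02,  5.406000e-01,  3.630000e-01,  3.949000e-01,
       -3.870000e-02]))
(np.float64(7.804490497638337e-05), (-1, -1, -1, -1), array([-2.821900e+00,  2.673153e+02,  5.569000e-01,  7.186000e-01,
       -1.250000e-02,  5.406000e-01,  3.630000e-01,  3.949000e-01,
       -3.870000e-02]))
(np.float64(7.804490497642549e-05), (-1, -1, -1, -1), array([-2.82190e+00, -9.26847e+01,  5.56900e-01,  7.18600e-01,
       -1.25000e-02,  5.40600e-01,  3.63000e-01,  3.94900e-01,
       -3.87000e-02]))
(np.float64(7.804490497662944e-05), (-1, -1, -1, -1), array([-2.82190e+00, -9.26847e+01,  5.56900e-01,  7.18600e-01,
       -1.25000e-02,  5.40600e-01,  3.63000e-01,  3.94900e-01,
       -3.87000e-02]))
(np.float64(0.04531568375155788), (1, 1, -1, 1), array([-29.1386,  74.3616,   1.2561,  -0.4574,  -1.0196,   2.9123,
         1.279 ,  -1.4602,   1.4746]))
```

```bash
cat > kin2.py <<'E'
from kin import *
S=np.array([-1,1,-1,1,-1,1,-1])
def fit(w,D=D):
    def f(p):
        r=[]
        for q,x,o in D:
            P,T=fk(q,p,S);r+=list(P-x)+list(.3*(T-np.array(o)).ravel())
        return np.array(r+list(w*np.array([p[4],p[6],p[8]])))
    return least_squares(f,[-2.8,-92.7,.35,.42,0,.4,0,.25,0],x_scale=[30,30,.1,.1,.1,.1,.1,.1,.1])
if __name__=='__main__':
    for w in (10,.1,.03,.01):
        z=fit(w);print(w,z.cost,z.x.round(4));print([ (fk(q,z.x,S)[0]-x).round(4).tolist() for q,x,o in D])
E
python3 kin2.py
```

```text
10 9.181229337783955e-05 [ -2.9625 -92.8184   0.3393   0.4967  -0.       0.4867  -0.       0.3192
  -0.    ]
[[0.0004, 0.0012, -0.0005], [-0.0016, 0.0061, -0.0001], [-0.0021, -0.0001, 0.0006]]
0.1 7.962355408192991e-05 [-2.7717e+00 -9.2637e+01  3.4610e-01  4.9990e-01 -1.1200e-02  4.9430e-01
  2.0000e-04  3.2920e-01 -3.0000e-03]
[[-0.0016, 0.0026, 0.0004], [-0.0005, 0.0032, -0.0021], [-0.0032, -0.0004, 0.0017]]
0.03 7.896297494567612e-05 [-2.76300e+00 -9.26287e+01  3.49200e-01  5.02800e-01 -1.18000e-02
  4.95100e-01  4.80000e-03  3.30600e-01 -3.80000e-03]
[[-0.0017, 0.0027, 0.0005], [-0.0004, 0.0031, -0.0022], [-0.0032, -0.0004, 0.0017]]
0.01 7.881494043036795e-05 [-2.76830e+00 -9.26337e+01  3.70600e-01  5.25000e-01 -1.20000e-02
  4.99800e-01  4.17000e-02  3.37300e-01 -7.40000e-03]
[[-0.0018, 0.0027, 0.0005], [-0.0005, 0.0031, -0.0022], [-0.0031, -0.0004, 0.0017]]
```

```bash
cat > ik.py <<'E'
from kin2 import *
p=fit(10).x
lo=np.array([-144.91,-17.63,-89.93,15.96,-74.01,8.47,-167.45]);hi=np.array([144.91,115.5,88.59,139.68,254.01,105.57,167.45])
def ik(P,T,q0,marg=3,reg=1e-4):
    def f(q):
        a,M=fk(q,p,S);return np.r_[a-P,.2*(M-T).ravel(),reg*(q-q0)/10]
    z=least_squares(f,np.clip(q0,lo+marg+.1,hi-marg-.1),bounds=(lo+marg,hi-marg))
    a,M=fk(z.x,p,S);return z.x,np.linalg.norm(a-P),np.degrees(np.linalg.norm(M-T)/1.414)
H=np.array([.528,.205,.162])
def pose(th,r,off,yaw=0,flip=1):
    # tool y toward hinge; z = lid normal (up) ; offset of axis above underside
    c,s=np.cos(th),np.sin(th)
    u=np.array([0,-c,s]);n=np.array([0,s,c])
    y=-u;z=n*flip;x=np.cross(y,z)
    Tm=np.c_[x,y,z];P=H+r*u+off*n
    return P,Tm
if __name__=='__main__':
    qc=np.array([-11.7,16,41.7,94.8,-37.3,91.5,125])
    rng=np.random.default_rng(0)
    for flip in (1,-1):
        sols=[]
        for k in range(60):
            q0=rng.uniform(lo,hi) if k else qc
            P,T=pose(0,.125,.012,flip=flip);q,e,a=ik(P,T,q0,reg=1e-6)
            if e<.004 and a<1.5: 
                # follow
                ok=[];qq=q
                for th in np.arange(0,1.96,.15):
                    P,T=pose(th,.125,.012,flip=flip);qq,e,a=ik(P,T,qq);ok.append((round(e*1e3,1),round(a,1)))
                sols.append((max(x[0] for x in ok),q.round(0).tolist(),qq.round(0).tolist(),[x for x in ok if x[0]>3 or x[1]>1.5]))
        sols.sort(key=lambda t:t[0]);print(flip,len(sols))
        for s in sols[:6]:print(s)
E
python3 ik.py
```

```text
1 23
(np.float64(0.0), [24.0, 55.0, -3.0, 104.0, -66.0, 97.0, 157.0], [-42.0, 26.0, 5.0, 91.0, 16.0, 77.0, 47.0], [])
(np.float64(0.0), [57.0, 68.0, -45.0, 104.0, -39.0, 71.0, 137.0], [-14.0, 29.0, -33.0, 91.0, 31.0, 82.0, 34.0], [])
(np.float64(0.0), [68.0, 84.0, -64.0, 104.0, -15.0, 62.0, 118.0], [-6.0, 33.0, -46.0, 91.0, 37.0, 85.0, 30.0], [])
(np.float64(0.0), [70.0, 88.0, -68.0, 104.0, -9.0, 61.0, 113.0], [-5.0, 33.0, -48.0, 91.0, 39.0, 86.0, 29.0], [])
(np.float64(0.0), [35.0, 56.0, -17.0, 104.0, -59.0, 88.0, 153.0], [-31.0, 26.0, -10.0, 91.0, 22.0, 78.0, 42.0], [])
(np.float64(0.0), [62.0, 74.0, -54.0, 104.0, -29.0, 66.0, 130.0], [-11.0, 30.0, -39.0, 91.0, 34.0, 84.0, 32.0], [])
-1 29
(np.float64(0.0), [16.0, 55.0, 6.0, 104.0, -70.0, 103.0, -21.0], [-51.0, 27.0, 17.0, 91.0, 11.0, 76.0, -129.0], [])
(np.float64(0.0), [39.0, 57.0, -22.0, 104.0, -56.0, 85.0, -30.0], [-27.0, 26.0, -16.0, 91.0, 24.0, 79.0, -140.0], [])
(np.float64(0.0), [54.0, 66.0, -42.0, 104.0, -42.0, 73.0, -40.0], [-16.0, 29.0, -31.0, 91.0, 30.0, 82.0, -145.0], [])
(np.float64(0.0), [54.0, 65.0, -41.0, 104.0, -42.0, 74.0, -40.0], [-16.0, 29.0, -31.0, 91.0, 30.0, 82.0, -145.0], [])
(np.float64(0.0), [58.0, 69.0, -47.0, 104.0, -37.0, 70.0, -44.0], [-14.0, 29.0, -35.0, 91.0, 32.0, 83.0, -146.0], [])
(np.float64(0.0), [42.0, 58.0, -26.0, 104.0, -53.0, 83.0, -31.0], [-25.0, 27.0, -19.0, 91.0, 25.0, 80.0, -141.0], [])
```

```bash
cat > path.py <<'E'
from ik import *
def tpose(th,delta=-15,s=.020,e=.004,back=0,r=.138):
    c,sn=np.cos(th),np.sin(th)
    M=H+r*np.array([0,-c,sn])+.003*np.array([0,sn,c])
    ph=-th+np.radians(delta)
    a=np.array([0,np.cos(ph),np.sin(ph)]);z=np.array([0,-np.sin(ph),np.cos(ph)])
    return M+(s-back)*a+e*z,np.c_[np.cross(a,z),a,z]
def delta(th): return np.interp(th,[0,.8,1.95],[-15,-15,3])
if __name__=='__main__':
    q=np.array([-11.7,16,41.7,94.8,-37.3,91.5,125])
    seq=[('pre',tpose(0,back=.10)),('ins',tpose(0))]+[(round(t,2),tpose(t,delta(t))) for t in np.arange(.15,1.96,.15)]
    for n,(P,T) in seq:
        q,e,a=ik(P,T,q,reg=3e-5);el=.339+.497*np.cos(np.radians(q[1]))
        print(n,P.round(3),'phi',np.degrees(np.arctan2(T[2,1],T[1,1])).round(0),q.round(0),(e*1e3).round(1),a.round(1))
E
python3 path.py
```

```text
pre [ 0.528 -0.009  0.19 ] phi -15.0 [ 13.  48.  20. 102. -64. 103. 156.] 0.0 0.0
ins [0.528 0.087 0.164] phi -15.0 [  6.  48.  17. 108. -70.  95. 157.] 0.0 0.0
0.15 [0.528 0.089 0.181] phi -24.0 [  2.  41.  20. 110. -68.  90. 152.] 0.0 0.0
0.3 [0.528 0.093 0.198] phi -32.0 [ -3.  34.  22. 111. -64.  84. 146.] 0.0 0.0
0.45 [0.528 0.1   0.215] phi -41.0 [ -8.  28.  25. 112. -59.  77. 139.] 0.0 0.0
0.6 [0.528 0.109 0.23 ] phi -49.0 [-14.  23.  26. 112. -53.  71. 130.] 0.0 0.0
0.75 [0.528 0.12  0.243] phi -58.0 [-21.  19.  27. 111. -45.  66. 120.] 0.0 0.0
0.9 [0.528 0.134 0.256] phi -65.0 [-27.  16.  28. 110. -37.  63. 110.] 0.0 0.0
1.05 [0.528 0.149 0.266] phi -71.0 [-33.  15.  28. 108. -30.  61. 100.] 0.0 0.0
1.2 [0.528 0.166 0.273] phi -77.0 [-38.  15.  29. 106. -22.  61.  91.] 0.0 0.0
1.35 [0.528 0.184 0.278] phi -84.0 [-43.  15.  29. 104. -15.  62.  82.] 0.0 0.0
1.5 [0.528 0.202 0.28 ] phi -90.0 [-48.  17.  29. 102.  -9.  64.  74.] 0.0 0.0
1.65 [0.528 0.221 0.279] phi -96.0 [-53.  20.  29.  99.  -4.  66.  67.] 0.0 0.0
1.8 [0.528 0.239 0.275] phi -102.0 [-56.  23.  30.  96.   0.  69.  62.] 0.0 0.0
1.95 [0.528 0.256 0.269] phi -109.0 [-60.  27.  30.  93.   3.  73.  58.] 0.0 0.0
```

>>> send_rows(steps=[[36,0,0.2,-0.1,0.09,0,0],[36,0,0.4,-0.2,0.18,0,0],[36,0,0.6,-0.35,0.27,0,0],[36,0,0.85,-0.5,0.36,0,0],[36,0,0.85,-0.5,0.45,0,0]])

```text
time: 3.1
ee_pos: [0.5248, -0.0732, 0.2995]
orientation: [[1.0, -0.004, 0.023], [-0.003, 0.948, 0.32], [-0.023, -0.32, 0.947]]
force: [-0.0, 0.7, -2.4]
gripper_width: 0.0362
```

```bash
cat > st.py <<'E'
from path import *
from h import arm
import sys
def rel(P,T,s):
    R=np.array(s['orientation']);return R.T@(P-np.array(s['ee_pos']))/.1,Ro.from_matrix(R.T@T).as_rotvec()/(np.pi/2)
s=arm.sense();print({k:np.round(s[k],3).tolist() for k in ['time','joints','ee_pos','force','gripper_width']})
R=np.array(s['orientation']);print('phi',np.degrees(np.arctan2(R[2,1],R[1,1])).round(1),R.round(3).tolist())
for a in sys.argv[1:]:
    P,T=eval(a);x,w=rel(P,T,s);print(a,P.round(3),'shift',x.round(3),'turn',w.round(3))
E
python3 st.py 'tpose(0,back=.08)' 'tpose(0)'
```

```text
{'time': 3.1, 'joints': [19.291, 36.418, 17.775, 99.456, -59.231, 104.893, 146.062], 'ee_pos': [0.525, -0.073, 0.299], 'force': [-0.004, 0.747, -2.419], 'gripper_width': 0.036}
phi -18.6 [[1.0, -0.004, 0.023], [-0.003, 0.948, 0.32], [-0.023, -0.32, 0.947]]
tpose(0,back=.08) [0.528 0.01  0.184] shift [ 0.055  1.157 -0.823] turn [ 0.041 -0.015 -0.002]
tpose(0) [0.528 0.087 0.164] shift [ 0.058  1.955 -0.772] turn [ 0.041 -0.015 -0.002]
```

>>> send_rows(steps=[[36,0,0.2,-0.3,0.01,0,0],[36,0.05,0.45,-0.55,0.03,-0.01,0],[36,0.05,0.7,-0.75,0.04,-0.015,0],[36,0.05,0.95,-0.85,0.04,-0.015,0],[36,0.05,0.95,-0.85,0.04,-0.015,0]])

```text
time: 3.6
ee_pos: [0.5257, -0.0049, 0.186]
orientation: [[1.0, -0.013, 0.005], [0.011, 0.967, 0.256], [-0.008, -0.256, 0.967]]
force: [-0.9, 0.7, 0.3]
gripper_width: 0.036
```

```bash
python3 st.py 'tpose(0,back=.08)' 'tpose(0)'
python3 - <<'E'
from h import *
for n in ["scene","wrist"]:
    p,d=cams.camera(n);cv2.imwrite(f"pics/{n}2.png",p);np.save(f'pics/{n}2.npy',d)
p=cv2.imread('pics/scene2.png');cv2.imwrite('pics/scene2c.png',cv2.resize(p[130:350,120:400],None,fx=2.7,fy=2.7,interpolation=cv2.INTER_CUBIC))
E
```

```text
{'time': 3.6, 'joints': [17.05, 45.911, 13.359, 104.635, -63.846, 97.323, 156.866], 'ee_pos': [0.526, -0.005, 0.186], 'force': [-0.853, 0.702, 0.346], 'gripper_width': 0.036}
phi -14.9 [[1.0, -0.013, 0.005], [0.011, 0.967, 0.256], [-0.008, -0.256, 0.967]]
tpose(0,back=.08) [0.528 0.01  0.184] shift [0.025 0.149 0.023] turn [-0.002 -0.003 -0.008]
tpose(0) [0.528 0.087 0.164] shift [0.035 0.948 0.021] turn [-0.002 -0.003 -0.008]
```

View pics/scene2c.png

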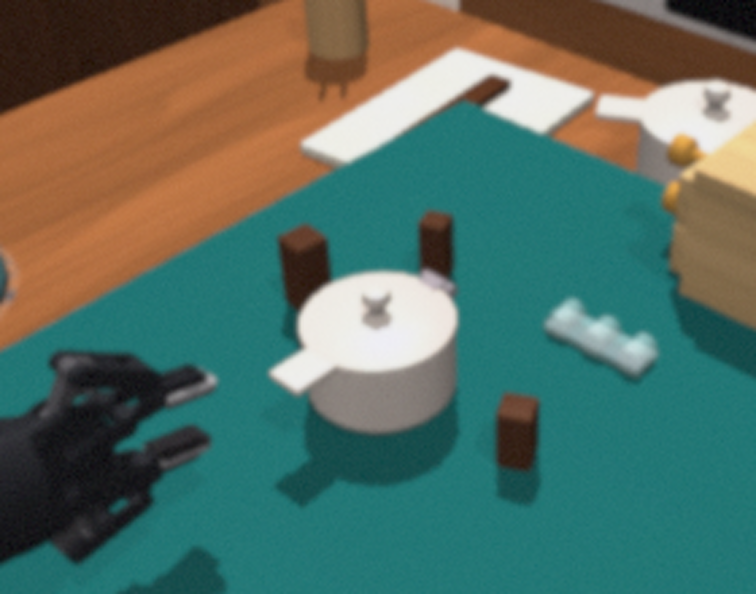

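View pics/wrist2.png

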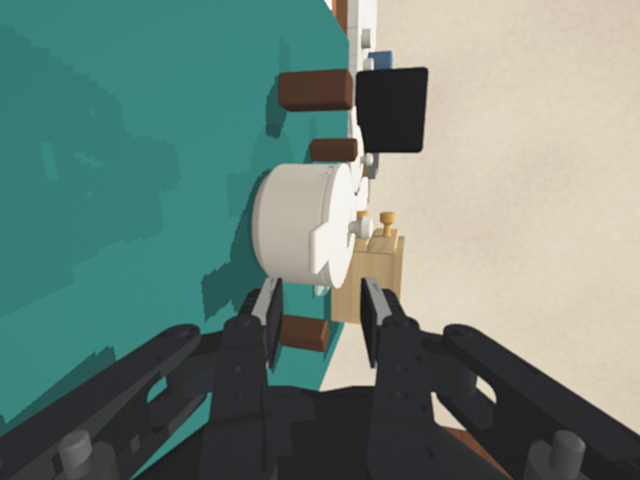

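The scene and wrist views show the jaws straight in front of the lip, which is at wrist pixel (318,248), between the pad edges at columns 270 and 375. I'll slide in slowly, lip in the gap and touching nothing.

>>> send_rows(steps=[[36,0.03,0.2,0.02,0,0,-0.008],[36,0.03,0.4,0.02,0,0,-0.008],[36,0.03,0.55,0.02,0,0,-0.008],[36,0.03,0.7,0.02,0,0,-0.008],[36,0.03,0.7,0.02,0,0,-0.008]])

```text
time: 4.2
ee_pos: [0.5291, 0.0619, 0.1722]
orientation: [[1.0, 0.002, 0.0], [-0.002, 0.966, 0.258], [0.0, -0.258, 0.966]]
force: [-0.1, 0.3, 0.8]
gripper_width: 0.0362
```

```bash
python3 st.py 'tpose(0)'
python3 - <<'E'
from h import *
m=cams.camera_model('wrist');p,d=cams.camera('wrist');cv2.imwrite("pics/wrist3.png",p);np.save('pics/wrist3.npy',d)
p,_=cams.camera('scene');cv2.imwrite('pics/scene3c.png',cv2.resize(p[180:330,160:360],None,fx=4,fy=4,interpolation=cv2.INTER_CUBIC))
q=proj(m,[[.513,.055,.162],[.543,.055,.162],[.528,.055,.168],[.528,.205,.162]]);print(q.round(0))
xs,ys,P=pts(m,d);k=(abs(P[:,0]-.528)<.013)&(P[:,1]>.05)&(P[:,1]<.09)&(P[:,2]>.15)&(P[:,2]<.18)
print(k.sum(),P[k].min(0),P[k].max(0),np.percentile(P[k],[5,50,95],axis=0))
E
```

```text
{'time': 4.2, 'joints': [12.918, 45.261, 10.734, 108.945, -68.732, 91.567, 158.057], 'ee_pos': [0.529, 0.062, 0.172], 'force': [-0.126, 0.303, 0.844], 'gripper_width': 0.036}
phi -15.0 [[1.0, 0.002, 0.0], [-0.002, 0.966, 0.258], [0.0, -0.258, 0.966]]
tpose(0) [0.528 0.087 0.164] shift [-0.011  0.267 -0.016] turn [-0.    -0.     0.001]
[[293. 268.]
 [295. 328.]
 [306. 301.]
 [351. 225.]]
1867 [0.51501173 0.05008596 0.15001235] [0.54083751 0.08996945 0.17032884] [[0.51608499 0.05324916 0.15133936]
 [0.52597189 0.06253932 0.16844843]
 [0.53807108 0.08871668 0.16917607]]
```

View pics/scene3c.png

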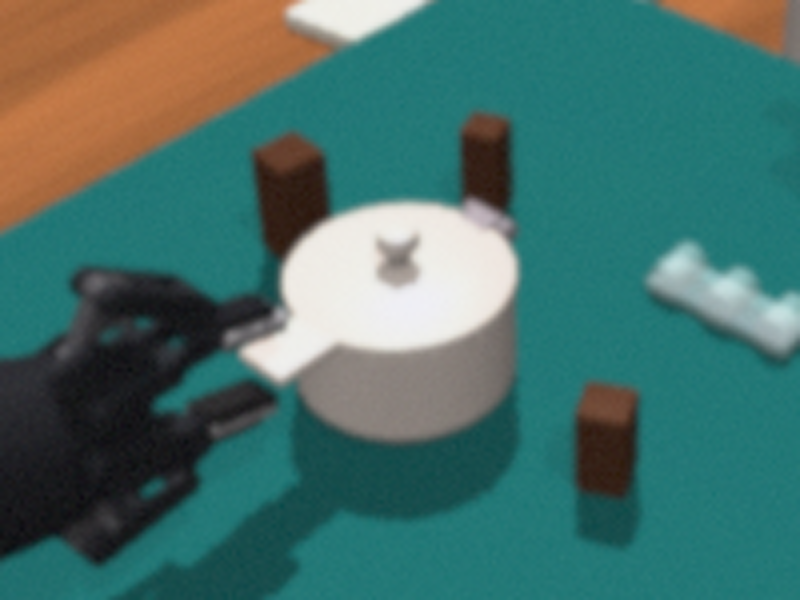

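View pics/wrist3.png

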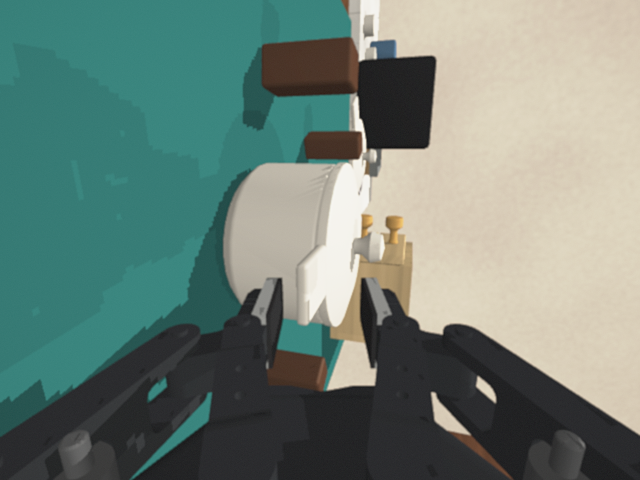

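The lip spans about (297,262) to (303,325) in the wrist view. The model predicted (293,268) to (295,328), so they agree to about 2 mm. Now the last 24 mm of the insertion, then the first few degrees of rotation.

>>> send_rows(steps=[[36,0,0.08,0,0,0,0],[36,-0.01,0.16,0,0,0,0],[36,-0.01,0.24,-0.01,0,0,0],[36,-0.01,0.24,-0.01,0,0,0]])

```text
time: 4.7
ee_pos: [0.5284, 0.0837, 0.1647]
orientation: [[1.0, 0.003, 0.001], [-0.003, 0.966, 0.259], [0.0, -0.259, 0.966]]
force: [0.0, 0.0, -0.4]
gripper_width: 0.0362
```

```bash
python3 st.py 'tpose(0)' 'tpose(.04)' 'tpose(.08)' 'tpose(.12)' 'tpose(.16)' 'tpose(.2)'
```

```text
{'time': 4.7, 'joints': [11.967, 45.416, 9.281, 110.15, -70.152, 89.413, 158.571], 'ee_pos': [0.528, 0.084, 0.165], 'force': [0.018, 0.006, -0.446], 'gripper_width': 0.036}
phi -15.0 [[1.0, 0.003, 0.001], [-0.003, 0.966, 0.259], [0.0, -0.259, 0.966]]
tpose(0) [0.528 0.087 0.164] shift [-0.004  0.038 -0.001] turn [-0.    -0.     0.002]
tpose(.04) [0.528 0.088 0.168] shift [-0.004  0.027  0.045] turn [-0.025 -0.     0.002]
tpose(.08) [0.528 0.088 0.173] shift [-0.004  0.018  0.091] turn [-0.051 -0.     0.002]
tpose(.12) [0.528 0.088 0.178] shift [-0.004  0.012  0.138] turn [-0.076 -0.     0.002]
tpose(.16) [0.528 0.089 0.182] shift [-0.004  0.007  0.185] turn [-0.102 -0.001  0.002]
tpose(.2) [0.528 0.09  0.187] shift [-0.004  0.003  0.232] turn [-0.127 -0.001  0.002]
```

>>> send_rows(steps=[[36,0,0.02,0.05,-0.025,0,0],[36,0,0.02,0.09,-0.05,0,0],[36,0,0.01,0.14,-0.075,0,0],[36,0,0.01,0.19,-0.1,0,0],[36,0,0,0.23,-0.125,0,0]])

```text
time: 5.2
ee_pos: [0.5285, 0.0895, 0.1875]
orientation: [[1.0, 0.003, 0.001], [-0.003, 0.896, 0.445], [0.001, -0.445, 0.896]]
force: [0.3, -0.6, -1.2]
gripper_width: 0.0361
```

```bash
cat > look.py <<'E'
from h import *
import sys
k=sys.argv[1]
m=cams.camera_model('wrist');w,_=cams.camera('wrist');s,_=cams.camera('scene')
cv2.imwrite(f'pics/b{k}.png',np.hstack([cv2.resize(w,(400,300)),cv2.resize(s[150:330,150:390],(400,300),interpolation=cv2.INTER_CUBIC)]))
E
python3 look.py 4; python3 st.py 'tpose(.24)' 'tpose(.28)' 'tpose(.32)' 'tpose(.36)' 'tpose(.4)'
```

```text
{'time': 5.3, 'joints': [6.512, 36.531, 12.731, 112.107, -66.779, 81.854, 151.455], 'ee_pos': [0.529, 0.09, 0.189], 'force': [1.16, -0.563, -0.284], 'gripper_width': 0.036}
phi -26.3 [[1.0, 0.004, -0.003], [-0.002, 0.896, 0.444], [0.004, -0.444, 0.896]]
tpose(.24) [0.528 0.091 0.192] shift [-0.01  -0.003  0.031] turn [-0.027  0.002  0.002]
tpose(.28) [0.528 0.092 0.196] shift [-0.01  -0.011  0.077] turn [-0.052  0.002  0.002]
tpose(.32) [0.528 0.094 0.201] shift [-0.009 -0.018  0.123] turn [-0.078  0.001  0.002]
tpose(.36) [0.528 0.095 0.205] shift [-0.009 -0.023  0.17 ] turn [-0.103  0.001  0.002]
tpose(.4) [0.528 0.097 0.209] shift [-0.009 -0.026  0.217] turn [-0.129  0.001  0.002]
```

View pics/b4.png

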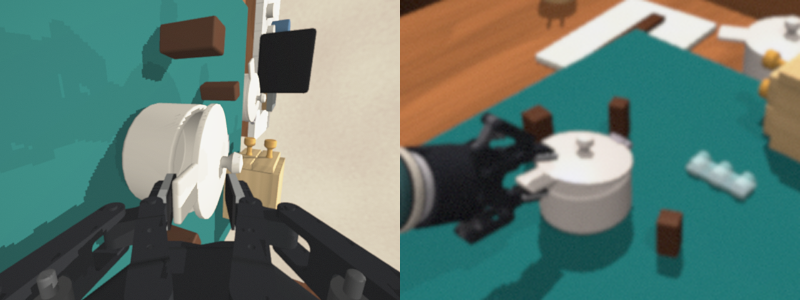

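Wrist half, left: the lid has lifted off the jar rim, with the lip resting on the lower finger at about (185,195). The jar has not moved. Continuing along the arc.

>>> send_rows(steps=[[36,-0.01,0,0.03,-0.027,0,0],[36,-0.01,-0.01,0.08,-0.052,0,0],[36,-0.01,-0.02,0.12,-0.078,0,0],[36,-0.01,-0.02,0.17,-0.103,0,0],[36,-0.01,-0.03,0.22,-0.129,0,0]])

```text
time: 5.8
ee_pos: [0.5278, 0.0968, 0.2095]
orientation: [[1.0, 0.004, -0.001], [-0.003, 0.788, 0.616], [0.003, -0.616, 0.788]]
force: [-0.4, 0.9, -0.1]
gripper_width: 0.0363
```

```bash
 python3 st.py 'tpose(.44)' 'tpose(.48)' 'tpose(.52)' 'tpose(.56)' 'tpose(.6)'
```

```text
{'time': 5.8, 'joints': [-0.126, 28.39, 15.742, 113.085, -60.868, 73.807, 141.992], 'ee_pos': [0.528, 0.097, 0.209], 'force': [-0.423, 0.857, -0.142], 'gripper_width': 0.036}
phi -38.0 [[1.0, 0.004, -0.001], [-0.003, 0.788, 0.616], [0.003, -0.616, 0.788]]
tpose(.44) [0.528 0.099 0.214] shift [ 0.002 -0.006  0.048] turn [-0.024  0.     0.003]
tpose(.48) [0.528 0.101 0.218] shift [ 0.002 -0.015  0.094] turn [-0.05   0.     0.003]
tpose(.52) [0.528 0.104 0.222] shift [ 0.002 -0.022  0.141] turn [-0.075  0.     0.003]
tpose(.56) [0.528 0.106 0.226] shift [ 0.002 -0.027  0.187] turn [-0.1    0.     0.003]
tpose(.6) [0.528 0.109 0.23 ] shift [ 0.003 -0.03   0.234] turn [-0.126  0.     0.003]
```

>>> send_rows(steps=[[36,0,-0.01,0.05,-0.025,0,0],[36,0,-0.015,0.09,-0.05,0,0],[36,0,-0.02,0.14,-0.075,0,0],[36,0,-0.03,0.19,-0.1,0,0],[36,0,-0.03,0.23,-0.126,0,0]])

```text
time: 6.3
ee_pos: [0.5277, 0.1083, 0.2294]
orientation: [[1.0, 0.004, 0.001], [-0.003, 0.65, 0.76], [0.003, -0.76, 0.65]]
force: [-0.5, -1.2, 0.5]
gripper_width: 0.0361
```

```bash
 python3 st.py 'tpose(.64)' 'tpose(.68)' 'tpose(.72)' 'tpose(.76)' 'tpose(.8)'
```

```text
{'time': 6.3, 'joints': [-7.974, 21.61, 17.95, 112.803, -52.275, 66.407, 129.787], 'ee_pos': [0.528, 0.108, 0.229], 'force': [-0.454, -1.17, 0.539], 'gripper_width': 0.036}
phi -49.5 [[1.0, 0.004, 0.001], [-0.003, 0.65, 0.76], [0.003, -0.76, 0.65]]
tpose(.64) [0.528 0.112 0.234] shift [ 0.003 -0.01   0.053] turn [-0.024 -0.     0.003]
tpose(.68) [0.528 0.115 0.237] shift [ 0.003 -0.019  0.099] turn [-0.05  -0.001  0.003]
tpose(.72) [0.528 0.118 0.241] shift [ 0.003 -0.026  0.146] turn [-0.075 -0.001  0.003]
tpose(.76) [0.528 0.121 0.244] shift [ 0.003 -0.031  0.192] turn [-0.101 -0.001  0.003]
tpose(.8) [0.528 0.124 0.248] shift [ 0.003 -0.034  0.239] turn [-0.126 -0.001  0.003]
```

>>> send_rows(steps=[[36,0,-0.01,0.05,-0.025,0,0],[36,0,-0.02,0.1,-0.05,0,0],[36,0,-0.025,0.145,-0.075,0,0],[36,0,-0.03,0.19,-0.1,0,0],[36,0,-0.035,0.24,-0.126,0,0]])

```text
time: 6.8
ee_pos: [0.5275, 0.1239, 0.2475]
orientation: [[1.0, 0.004, 0.002], [-0.004, 0.486, 0.874], [0.002, -0.874, 0.486]]
force: [1.4, -0.1, -0.9]
gripper_width: 0.0362
```

```bash
python3 look.py 5; python3 st.py 'tpose(.84,delta(.84))' 'tpose(.88,delta(.88))' 'tpose(.92,delta(.92))' 'tpose(.96,delta(.96))' 'tpose(1.,delta(1.))'
```

```text
{'time': 6.9, 'joints': [-16.922, 16.6, 19.39, 111.343, -40.613, 60.868, 114.691], 'ee_pos': [0.528, 0.126, 0.248], 'force': [0.393, 0.595, 0.382], 'gripper_width': 0.036}
phi -60.8 [[1.0, 0.004, -0.002], [-0.0, 0.488, 0.873], [0.004, -0.873, 0.488]]
tpose(.84,delta(.84)) [0.528 0.128 0.251] shift [ 0.003 -0.011  0.03 ] turn [-0.019  0.001  0.002]
tpose(.88,delta(.88)) [0.528 0.132 0.254] shift [ 0.003 -0.02   0.079] turn [-0.038  0.001  0.002]
tpose(.92,delta(.92)) [0.528 0.136 0.257] shift [ 0.003 -0.027  0.128] turn [-0.056  0.001  0.002]
tpose(.96,delta(.96)) [0.528 0.14  0.26 ] shift [ 0.004 -0.032  0.177] turn [-0.075  0.001  0.002]
tpose(1.,delta(1.)) [0.528 0.144 0.262] shift [ 0.004 -0.034  0.226] turn [-0.093  0.001  0.002]
```

View pics/b5.png

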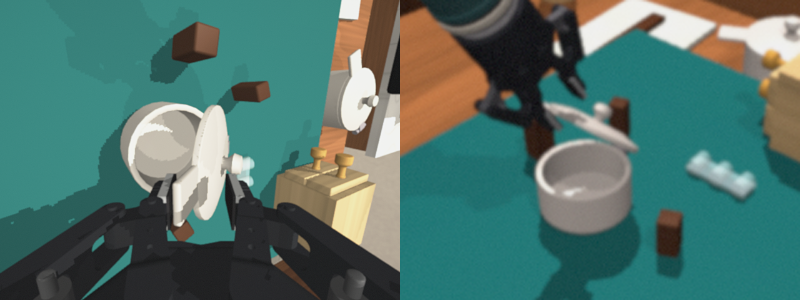

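The lid is about 45° open, still resting on the lower finger at about (180,200), and the jar and seals have not moved.

>>> send_rows(steps=[[36,0,-0.01,0.03,-0.019,0,0],[36,0,-0.02,0.08,-0.038,0,0],[36,0,-0.03,0.13,-0.056,0,0],[36,0,-0.03,0.18,-0.075,0,0],[36,0,-0.035,0.225,-0.093,0,0]])

```text
time: 7.4
ee_pos: [0.5274, 0.1431, 0.2619]
orientation: [[1.0, 0.003, -0.0], [-0.001, 0.355, 0.935], [0.003, -0.935, 0.355]]
force: [-0.7, -0.4, -0.5]
gripper_width: 0.036
```

```bash
python3 st.py 'tpose(1.04,delta(1.04))' 'tpose(1.08,delta(1.08))' 'tpose(1.12,delta(1.12))' 'tpose(1.16,delta(1.16))' 'tpose(1.2,delta(1.2))'
```

```text
{'time': 7.4, 'joints': [-24.076, 14.306, 20.032, 109.472, -30.275, 58.892, 101.609], 'ee_pos': [0.527, 0.143, 0.262], 'force': [-0.692, -0.44, -0.528], 'gripper_width': 0.036}
phi -69.2 [[1.0, 0.003, -0.0], [-0.001, 0.355, 0.935], [0.003, -0.935, 0.355]]
tpose(1.04,delta(1.04)) [0.528 0.148 0.265] shift [ 0.006 -0.011  0.057] turn [-0.018  0.     0.002]
tpose(1.08,delta(1.08)) [0.528 0.152 0.267] shift [ 0.006 -0.017  0.106] turn [-0.037  0.     0.002]
tpose(1.12,delta(1.12)) [0.528 0.157 0.269] shift [ 0.006 -0.021  0.155] turn [-0.055 -0.     0.002]
tpose(1.16,delta(1.16)) [0.528 0.161 0.271] shift [ 0.006 -0.023  0.205] turn [-0.074 -0.     0.002]
tpose(1.2,delta(1.2)) [0.528 0.166 0.273] shift [ 0.007 -0.023  0.254] turn [-0.092 -0.     0.002]
```

>>> send_rows(steps=[[34,0,-0.01,0.06,-0.018,0,0],[32,0,-0.02,0.11,-0.037,0,0],[30,0,-0.02,0.155,-0.055,0,0],[28,0,-0.02,0.205,-0.074,0,0],[28,0,-0.02,0.255,-0.092,0,0]])

```text
time: 7.9
ee_pos: [0.527, 0.1655, 0.2721]
orientation: [[1.0, 0.001, 0.002], [-0.002, 0.216, 0.976], [0.001, -0.976, 0.216]]
force: [-1.4, -0.4, -0.1]
gripper_width: 0.0281
```

```bash
python3 look.py 6; python3 st.py 'tpose(1.23,delta(1.23))' 'tpose(1.26,delta(1.26))' 'tpose(1.29,delta(1.29))' 'tpose(1.32,delta(1.32))' 'tpose(1.35,delta(1.35))'
```

```text
{'time': 8.0, 'joints': [-31.359, 13.696, 20.222, 106.913, -19.898, 59.085, 88.442], 'ee_pos': [0.527, 0.167, 0.272], 'force': [-0.07, 0.106, -0.022], 'gripper_width': 0.028}
phi -77.4 [[1.0, 0.001, -0.002], [0.001, 0.218, 0.976], [0.001, -0.976, 0.218]]
tpose(1.23,delta(1.23)) [0.528 0.17  0.274] shift [ 0.011 -0.013  0.026] turn [-0.015  0.001  0.001]
tpose(1.26,delta(1.26)) [0.528 0.173 0.275] shift [ 0.011 -0.015  0.063] turn [-0.028  0.001  0.001]
tpose(1.29,delta(1.29)) [0.528 0.177 0.276] shift [ 0.011 -0.017  0.1  ] turn [-0.042  0.001  0.001]
tpose(1.32,delta(1.32)) [0.528 0.18  0.277] shift [ 0.011 -0.018  0.137] turn [-0.056  0.001  0.001]
tpose(1.35,delta(1.35)) [0.528 0.184 0.278] shift [ 0.011 -0.017  0.174] turn [-0.07   0.001  0.001]
```

View pics/b6.png

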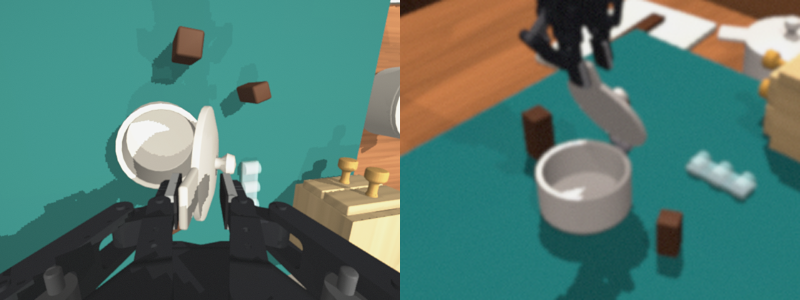

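The lip at (185,205) sits between the fingers and the lid is nearly upright. I'll go slower through the balance point.

>>> send_rows(steps=[[28,0,-0.01,0.03,-0.015,0,0],[28,0.01,-0.015,0.065,-0.028,0,0],[28,0.01,-0.02,0.1,-0.042,0,0],[28,0.01,-0.02,0.14,-0.056,0,0],[28,0.01,-0.02,0.175,-0.07,0,0]])

```text
time: 8.5
ee_pos: [0.5279, 0.1836, 0.2779]
orientation: [[1.0, 0.0, -0.001], [0.001, 0.108, 0.994], [0.001, -0.994, 0.108]]
force: [0.9, -0.3, 0.8]
gripper_width: 0.0279
```

```bash
python3 st.py 'tpose(1.38,delta(1.38))' 'tpose(1.41,delta(1.41))' 'tpose(1.44,delta(1.44))' 'tpose(1.47,delta(1.47))' 'tpose(1.5,delta(1.5))'
```

```text
{'time': 8.5, 'joints': [-36.414, 14.398, 20.436, 104.529, -12.558, 60.714, 79.445], 'ee_pos': [0.528, 0.184, 0.278], 'force': [0.91, -0.341, 0.79], 'gripper_width': 0.028}
phi -83.8 [[1.0, 0.0, -0.001], [0.001, 0.108, 0.994], [0.001, -0.994, 0.108]]
tpose(1.38,delta(1.38)) [0.528 0.188 0.278] shift [ 0.001 -0.002  0.04 ] turn [-0.013  0.001  0.   ]
tpose(1.41,delta(1.41)) [0.528 0.191 0.279] shift [ 0.001 -0.003  0.077] turn [-0.027  0.001  0.   ]
tpose(1.44,delta(1.44)) [0.528 0.195 0.279] shift [ 0.002 -0.003  0.114] turn [-0.041  0.001  0.   ]
tpose(1.47,delta(1.47)) [0.528 0.199 0.28 ] shift [ 0.002 -0.002  0.151] turn [-0.055  0.001  0.   ]
tpose(1.5,delta(1.5)) [0.528 0.202 0.28 ] shift [0.002 0.    0.188] turn [-0.069  0.001  0.   ]
```

>>> send_rows(steps=[[28,0,0,0.04,-0.014,0,0],[28,0,0,0.075,-0.028,0,0],[28,0,0,0.115,-0.042,0,0],[28,0,0,0.15,-0.056,0,0],[28,0,0,0.19,-0.07,0,0]])

```text
time: 9.0
ee_pos: [0.5278, 0.2026, 0.2799]
orientation: [[1.0, 0.0, -0.001], [0.001, -0.003, 1.0], [0.0, -1.0, -0.003]]
force: [0.1, 0.0, -0.2]
gripper_width: 0.028
```

```bash
python3 look.py 7; python3 st.py 'tpose(1.53,delta(1.53))' 'tpose(1.56,delta(1.56))' 'tpose(1.59,delta(1.59))' 'tpose(1.62,delta(1.62))' 'tpose(1.65,delta(1.65))'
```

```text
{'time': 9.1, 'joints': [-41.395, 16.027, 20.529, 101.994, -6.119, 63.109, 71.37], 'ee_pos': [0.528, 0.204, 0.28], 'force': [0.883, -0.616, -0.223], 'gripper_width': 0.028}
phi -90.1 [[1.0, 0.0, -0.003], [0.003, -0.002, 1.0], [0.0, -1.0, -0.002]]
tpose(1.53,delta(1.53)) [0.528 0.206 0.28 ] shift [ 0.005 -0.002  0.018] turn [-0.013  0.002  0.   ]
tpose(1.56,delta(1.56)) [0.528 0.21  0.28 ] shift [ 0.005 -0.001  0.055] turn [-0.026  0.002  0.   ]
tpose(1.59,delta(1.59)) [0.528 0.213 0.28 ] shift [0.005 0.    0.092] turn [-0.04   0.002  0.   ]
tpose(1.62,delta(1.62)) [0.528 0.217 0.279] shift [0.005 0.003 0.129] turn [-0.054  0.002  0.   ]
tpose(1.65,delta(1.65)) [0.528 0.221 0.279] shift [0.005 0.007 0.166] turn [-0.068  0.002  0.   ]
```

View pics/b7.png

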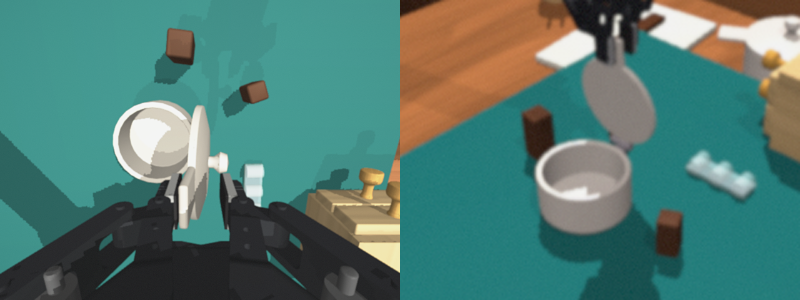

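The lid is almost vertical and still on the pushing finger; the other finger waits about 18 mm beyond the lip to catch it. Continuing slowly.

>>> send_rows(steps=[[28,0,0,0.02,-0.013,0,0],[28,0,0,0.055,-0.026,0,0],[28,0,0,0.09,-0.04,0,0],[28,0,0,0.13,-0.054,0,0],[28,0,0.01,0.165,-0.068,0,0]])

```text
time: 9.6
ee_pos: [0.5275, 0.2213, 0.2788]
orientation: [[1.0, 0.001, -0.004], [0.004, -0.11, 0.994], [0.001, -0.994, -0.11]]
force: [-0.4, -0.1, -0.1]
gripper_width: 0.0277
```

```bash
python3 look.py 8; python3 st.py 'tpose(1.68,delta(1.68))' 'tpose(1.71,delta(1.71))' 'tpose(1.74,delta(1.74))' 'tpose(1.77,delta(1.77))' 'tpose(1.8,delta(1.8))'
```

```text
{'time': 9.7, 'joints': [-45.724, 18.361, 20.73, 99.47, -0.828, 66.012, 64.89], 'ee_pos': [0.527, 0.222, 0.278], 'force': [0.063, 0.819, 0.852], 'gripper_width': 0.028}
phi -96.3 [[1.0, 0.0, -0.006], [0.006, -0.109, 0.994], [-0.0, -0.994, -0.109]]
tpose(1.68,delta(1.68)) [0.528 0.224 0.279] shift [ 0.01  -0.005  0.019] turn [-0.014  0.004  0.   ]
tpose(1.71,delta(1.71)) [0.528 0.228 0.278] shift [ 0.01  -0.003  0.056] turn [-0.027  0.004  0.   ]
tpose(1.74,delta(1.74)) [0.528 0.232 0.277] shift [0.01  0.001 0.093] turn [-0.041  0.004  0.   ]
tpose(1.77,delta(1.77)) [0.528 0.235 0.276] shift [0.01  0.005 0.129] turn [-0.055  0.004  0.   ]
tpose(1.8,delta(1.8)) [0.528 0.239 0.275] shift [0.011 0.011 0.166] turn [-0.069  0.004  0.   ]
```

View pics/b8.png

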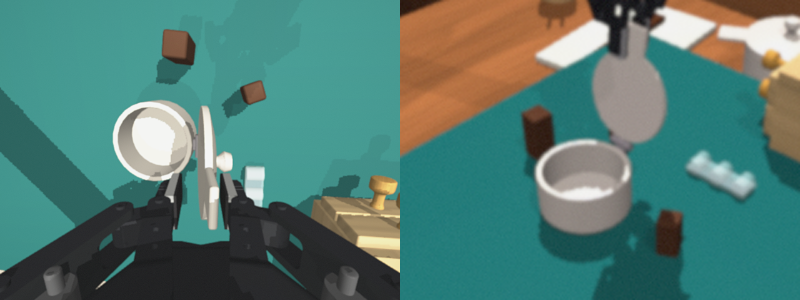

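The lid has tipped past balance and now leans on the far finger, with the lip at about (213,210). I'll lower it gently to its stop.

>>> send_rows(steps=[[28,0,0,0.02,-0.013,0,0],[28,0.01,0,0.055,-0.026,0,0],[28,0.01,0,0.09,-0.04,0,0],[28,0.01,0.01,0.13,-0.054,0,0],[28,0.01,0.01,0.165,-0.068,0,0]])

```text
time: 10.2
ee_pos: [0.5278, 0.2393, 0.2752]
orientation: [[1.0, 0.001, -0.006], [0.006, -0.216, 0.976], [-0.001, -0.976, -0.216]]
force: [0.6, 0.5, -0.8]
gripper_width: 0.0281
```

```bash
python3 st.py 'tpose(1.83,delta(1.83))' 'tpose(1.86,delta(1.86))' 'tpose(1.89,delta(1.89))' 'tpose(1.92,delta(1.92))' 'tpose(1.95,delta(1.95))'
```

```text
{'time': 10.2, 'joints': [-49.535, 21.371, 21.102, 96.647, 3.58, 69.469, 59.574], 'ee_pos': [0.528, 0.239, 0.275], 'force': [0.571, 0.473, -0.819], 'gripper_width': 0.028}
phi -102.5 [[1.0, 0.001, -0.006], [0.006, -0.216, 0.976], [-0.001, -0.976, -0.216]]
tpose(1.83,delta(1.83)) [0.528 0.242 0.274] shift [0.002 0.003 0.032] turn [-0.014  0.004  0.001]
tpose(1.86,delta(1.86)) [0.528 0.246 0.273] shift [0.002 0.007 0.069] turn [-0.028  0.004  0.001]
tpose(1.89,delta(1.89)) [0.528 0.249 0.272] shift [0.002 0.012 0.106] turn [-0.041  0.004  0.001]
tpose(1.92,delta(1.92)) [0.528 0.253 0.27 ] shift [0.003 0.018 0.143] turn [-0.055  0.004  0.001]
tpose(1.95,delta(1.95)) [0.528 0.256 0.269] shift [0.003 0.025 0.179] turn [-0.069  0.004  0.001]
```

>>> send_rows(steps=[[28,0,0,0.03,-0.014,0,0],[28,0,0.01,0.07,-0.028,0,0],[28,0,0.01,0.1,-0.04,0,0],[28,0,0.015,0.14,-0.055,0,0],[28,0,0.015,0.14,-0.055,0,0]])

```text
time: 10.7
ee_pos: [0.5273, 0.2541, 0.27]
orientation: [[1.0, 0.001, -0.009], [0.009, -0.301, 0.954], [-0.001, -0.954, -0.301]]
force: [-0.0, 0.2, -0.1]
gripper_width: 0.0282
```

```bash
python3 look.py 9; python3 st.py 'tpose(1.95,delta(1.95))'
```

```text
{'time': 10.8, 'joints': [-52.324, 24.152, 21.457, 94.404, 6.511, 72.35, 56.011], 'ee_pos': [0.528, 0.253, 0.271], 'force': [0.771, -0.004, 0.102], 'gripper_width': 0.028}
phi -107.5 [[1.0, 0.001, -0.007], [0.007, -0.3, 0.954], [-0.001, -0.954, -0.3]]
tpose(1.95,delta(1.95)) [0.528 0.256 0.269] shift [0.003 0.005 0.039] turn [-0.014  0.004  0.001]
```

View pics/b9.png

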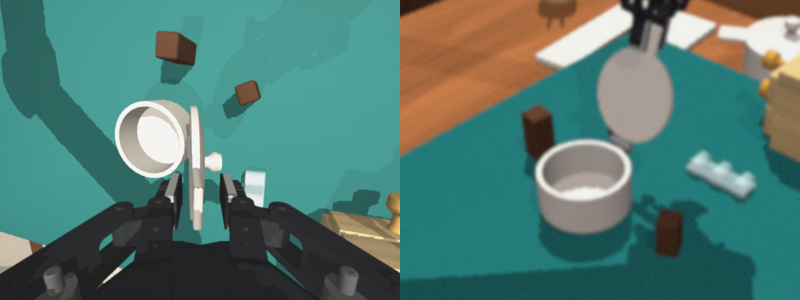

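The lip at (197,200) now stands in the middle of the gap with neither finger touching, so the lid rests on its stop. I'll retract straight out along the fingers.

>>> send_rows(steps=[[28,0,-0.1,0,0,0,0],[28,0,-0.3,0,0,0,0],[28,0,-0.6,0,0,0,0],[28,0,-1,0,0,0,0],[28,0,-1,0,0,0,0]])

```text
time: 11.3
ee_pos: [0.5295, 0.285, 0.372]
orientation: [[1.0, 0.009, -0.006], [0.008, -0.294, 0.956], [0.007, -0.956, -0.294]]
force: [0.5, 0.5, 0.8]
gripper_width: 0.0279
```

>>> send_rows(steps=[[28,0,-0.3,0,0,0,0],[28,0,-0.8,0,0,0,0],[28,0,-0.8,0,0,0,0]])

```text
time: 11.6
ee_pos: [0.5301, 0.3107, 0.4552]
orientation: [[1.0, 0.018, -0.005], [0.01, -0.286, 0.958], [0.016, -0.958, -0.286]]
force: [0.1, 1.0, -0.1]
gripper_width: 0.0282
```

```bash
python3 - <<'E'
from h import *
m=cams.camera_model('top');p,d=cams.camera('top');s,_=cams.camera('scene')
cv2.imwrite('pics/top10.png',p);cv2.imwrite('pics/c10.png',np.hstack([cv2.resize(p[150:330,280:520],(400,300)),cv2.resize(s[100:330,150:430],(400,300))]))
xs,ys,P=pts(m,d);img=np.zeros((480,640,3));img[ys,xs]=P
hsv=cv2.cvtColor(p,cv2.COLOR_BGR2HSV)
br=((hsv[...,0]<15)&(hsv[...,1]>60)&(hsv[...,2]<130)).astype(np.uint8)
br[:180]=0;br[320:]=0;br[:,:290]=0;br[:,400:]=0
n,l,st,c=cv2.connectedComponentsWithStats(br)
for i in range(1,n):
    if st[i,4]>20: print('seal',st[i],c[i])
# lid angle from scene+top depth: white points above z .175
ms=cams.camera_model('scene');_,ds=cams.camera('scene');_,_,Q=pts(ms,ds)
k=(abs(Q[:,0]-.528)<.05)&(Q[:,1]>.19)&(Q[:,1]<.3)&(Q[:,2]>.175)&(Q[:,2]<.32)
Q=Q[k];f=np.polyfit(Q[:,2],Q[:,1],1);print(len(Q),'lean',np.arctan(f[0])+np.pi/2,Q[:,2].max())
print(arm.sense()['time'],arm.sense()['force'],arm.sense()['ee_pos'])
E
```

```text
seal [361 188  15  17 163] [368.07361963 195.83435583]
seal [309 271  12  14 117] [314.75213675 277.48717949]
seal [351 295  15  14 188] [358.0212766  301.54255319]
2054 lean 1.9493164070935753 0.3012206608460593
11.75 [-1.47428033 -0.66372913 -0.67037442] [0.52866121 0.30793871 0.44837579]
```

View pics/c10.png

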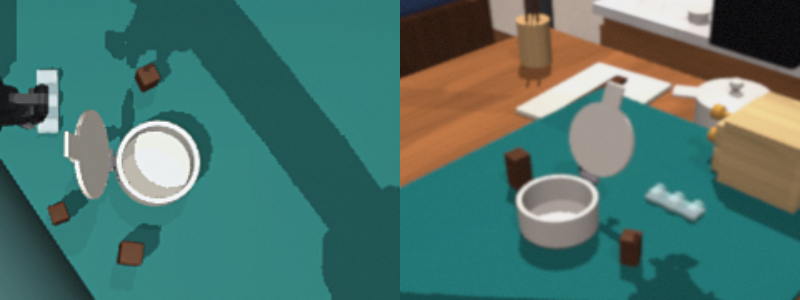

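The lid leans back at 1.95 rad, free of the robot. The seal pixels match the start to within 0.1 px, and the jar is still at about (375,247). I'll settle once and hand in.

>>> send_rows(steps=[[28,0,0,0,0,0,0],[28,0,0,0,0,0,0],[28,0,0,0,0,0,0]])

```text
time: 12.05
ee_pos: [0.5285, 0.3075, 0.4476]
orientation: [[1.0, 0.008, -0.005], [0.007, -0.294, 0.956], [0.006, -0.956, -0.294]]
force: [0.1, 0.2, 0.1]
gripper_width: 0.0284
```

```bash
python3 -c "
from h import *
s=arm.sense();print(s['time'],s['ee_pos'],s['qd'])
print(arm.finish_job())"
```

```text
12.05 [0.52854872 0.30746192 0.44758996] [-0.06314272 -0.10995609 -0.04547818 -0.45274363 -0.02828413  0.04483414
  0.11380951]
the job is handed in; nothing more can be done
None
```

The smaller jar on the shelf is open: its lid leans back on its stop, free of the robot. I handed the job in at 12.05 s.

I slid the lip between the loosely open fingers, lifted it with the lower fingertip, and swung it over the top in an arc about the hinge. Past the balance point, the other finger caught the lid and eased it down to the stop. I then pulled the fingers straight out.

- **Lid:** it measured 1.95 rad from depth after I pulled the fingers out.
- **Seals:** all three were within 0.1 px of where they started in the top view.
- **Jar and brush rest:** these I checked by eye only. The jar looked upright and unmoved, and I saw no shift in the brush rest.
- **Force:** readings stayed at noise level, with no component above 2.5 N.

No check failed or disagreed.

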